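# Unlock the sealant dispenser and hold its purge dial at the third click

### The job

The air control box of the sealant dispenser is locked by the sprung steel pin standing on its top: pick up the mallet, knock the pin down with it until it catches and stays down, and lay the mallet back on its wooden rest the way it lay. Then, with the fingers, press the bar of the spring-return dial on the box's side down past the first two clicks to the third, and keep it held there: the dial springs back when let go, so finish while still pressing it. Do not touch the pin with the gripper, and leave the other things where they are.

Things in the scene. Friction and masses are not known exactly. Their poses are not given: they have to be found in the camera images.
- station: grey control box, 200 x 120 x 95 mm (its x, y, z), fixed to the table; origin at the centre of its underside, z up. Its dial is on the +y side face, its front (-x) faces roughly the robot, the lock pin rises from its flat top at x = +40, y = 0 mm. A low round gauge (38 mm, 10 mm high) is on the top at x = -45, y = -30 mm
- pin_top (a point): centre of the top face of the lock pin: upright steel pin with an 18 mm round head. The head's top is 22 mm above the box's top when up and 8 mm when caught down. Axes as the box's
- lock_pin (a joint): how far the lock pin is down, m: 0 = up (start), 0.014 = fully down. Resists with up to about 11 N over its first few mm and springs back up if let go there; once driven far enough (7 mm at most) it snaps down by itself and stays. While it is up it blocks the dial (only 0.1 rad of play)
- dial (a joint): turn of the dial, rad: 0 at rest (start), grows as its bar is pressed down; clicks at 0.35, 0.70 and 1.05 (the third), hard stop at 1.12. A spring always drives it back to 0, no click holds it; the bar needs about 5 to 11 N
- dial_bar (a point): centre of the dial's press bar: level, 18 mm diameter, 40 mm long along the box's y, on an arm pointing to -x from the black 50 mm dial disc. In the box's frame: dial axis along y at x = -60, z = 68 mm; the bar's centre is at y = 80 mm, 62 mm from the axis: at the start 54 mm to its -x side and 30 mm above it, at the third click 53 mm to its -x side and 32 mm below. Nothing is under it
- mallet: small mallet, about 320 g. Black rubber head: upright cylinder, 44 mm diameter, 70 mm high, both end faces flat for striking; level wooden handle, 22 mm wide (y) and 28 mm high, leaving the head at mid-height towards the mallet's -x and ending 165 mm from the head's axis. Origin at the centre of the head's underside, z up
- mallet_grip (a point): good place to grip the mallet's handle: on its centre line, 50 mm from the head's axis, 35 mm above the head's underside; axes as the mallet's (handle along x, fingers close along y)
- mallet_head (a point): centre of the mallet's head, 35 mm above its underside; axes as the mallet's
- rest_seat (a point): where the centre of the mallet's head is while it lies on its rest, 45 mm above the table. The rest: fixed wooden board 210 x 70 x 10 mm, long side along this point's x; the head stands on its +x end, the handle lies along -x in a fork 145 mm from the seat (two cheeks 36 mm apart, up to 55 mm high; handle's underside at 31 mm). The mallet starts on it
- cartridge0: bystander: white sealant cartridge, 48 mm diameter, 235 mm long along y, lying along y in a clear tray (fixed, 130 x 250 x 35 mm); origin on its underside
- cartridge1: bystander: the other cartridge, the same, beside the first
- scraper: bystander: flat caulk scraper, 160 mm long along x, up to 34 mm wide, 14 mm high, lying; origin on its underside
- opener: bystander: flat cartridge opener, 120 mm long along x, up to 40 mm wide, 14 mm high, lying; origin on its underside
- smoother: bystander: flat silicone smoothing tool, 135 mm long along x, up to 45 mm wide, 10 mm high, lying; origin on its underside
- tape: bystander: roll of tape lying flat, 90 mm diameter, 25 mm high; origin on its underside
- screws: bystander: screw jar, 64 mm diameter, 90 mm high; origin on its underside
Things that resemble listed ones, but are neither listed nor needed, are in the scene too. Leave any purple look-alike of the part that bears rest_seat alone.

How it is judged:
On the way, in this order (a step that is already met when the one before it is completed fails the run):
1. the mallet is lifted off its rest (distance between mallet_head and rest_seat above 0.05 m and height (world z) of mallet_head above 0.08 m), for 0.1 s.
2. the lock pin is knocked down and caught, with the mallet's head at it (value of joint lock_pin above 0.011 m and distance between mallet_head and pin_top below 0.065 m), for 0.05 s.
3. the mallet lies on its rest again, let go (distance between mallet_head and rest_seat below 0.03 m and angle between mallet_head's own z axis and vertical below 0.2 rad and contact force between each of the fingers, the arm and mallet below 0.1 N and value of joint lock_pin above 0.011 m), for 0.3 s.
4. the dial is pressed to its third click by the fingers and held (value of joint dial above 0.95 rad and contact force between the fingers and dial above 1 N), for 0.4 s.
At the end, for the whole second after the job is handed in: The program finishes while the fingers press the dial (more than 1 N) and hold it at the third click (dial above 0.95 rad), the lock pin is still caught down (more than 11 mm), and the mallet lies still on its rest, not touched (head within 30 mm of the seat, upright within 0.2 rad) (all of step 3 and all of step 4 and linear speed of mallet below 0.03 m/s); the arm keeps its last pose, push and grip.
It fails at once if the gripper or arm touches the lock pin (contact force between any of the fingers, the arm and lock_pin above 0.5 N).
It fails at once if a bystander is disturbed (moved over 30 mm) (distance of any of cartridge0, cartridge1, scraper, opener, smoother, tape, screws from where it was at the start of the episode above 0.03 m).
It also fails if it takes over 72 s, if anything falls off the work surface, if the arm or the gripper's body presses on something with over 40 N, if the wrist force passes 120 N, or if a joint passes its speed limit or range.

### The arm

A 6-joint arm with a two-finger parallel gripper is mounted at the origin on the work surface. World frame = base frame: x ahead of the robot, y to its left, z up, the work surface at z = 0. Lengths are in m, angles in rad, forces in N, time in s.
With the tool pointing down it reaches from about 0.35 to 0.775 m from the base axis. Payload 5.5 kg.
Tool frame: the origin (TCP) lies at the very end of the fingers, on their centre line; the grasp point (between the pads) lies 19 mm behind it; z points along the fingers, y is the line along which they close (so a half turn about z gives the same grasp; the last joint's range is limited). The gripper opens to 85 mm and grips with 20 to 120 N. Pads are 22 mm wide; open, the fingers measure 114 mm over their backs; the gripper's body (76 mm by 85 mm) begins 54 mm behind the grasp point. The pads swing forward as they close: fully open they stand 13 mm farther back than shut.
Start: joints at [-1.398, 0.313, 0.046, 1.304, 0, 1.431], TCP at [0.177, -0.547, 0.231] pointing down, gripper open.
Joint ranges: [-2.76, 2.76], [-0.86, 1.69], [-1.03, 1.26], [-2.2, 2.34], [-1.47, 1.5], [-3.14, 3.14]. Speed limits (rad/s): [2.57, 2.57, 3.14, 3.14, 3.14, 3.14].

### API

Orientations are given as a unit quaternion [w, x, y, z].
In Python, from workcell import env gives the robot as it stands. The module is installed in compiled form; this text tells all that it offers.
- The arm moves only by the tool jog_arm, never from a script. Its arguments are lists of equal length, an entry for each row: "gripper": the opening, from 0 (shut) to 1 (fully open); "offset": the shift along the world's x, y, z in cm, a list of three; "twist": the turn about the world's z in degrees. In form: {"gripper": [gripper, ...], "offset": [[dx, dy, dz], ...], "twist": [twist, ...]}. A call has exactly 8 rows; each row is the pose to reach, as a shift and turn from the pose commanded when the call began; what a row does not reach only later rows make up. A row lasts 1/8 s, in which the tool goes at most 62.5 mm and 10.7 degrees, less where a joint would pass 70% of its speed; a pose out of reach is approached as far as the arm can. A call with a gripper value outside its range is refused whole. The fingers move at their own pace and stop on an object; "squeeze" is the grip in N (left out, the last holds). Time passes only in rows, so rows that repeat a pose let the fingers close, or fill a call up. It gives the time, the measured TCP pose, the force, the opening and the grip force at its end, in the units of the state.
- env.get_state(): the state, without advancing time (a new reading comes with each control period).
- env.read_camera(name): name is "side" or "top" or "wrist"; returns a dict with "image" (384x512x3 uint8, red, green, blue), "z_map" (384x512 float32, m along the optical axis (not along the pixel's ray), 0 where there is no reading), "fovy" (degrees; the focal length in pixels is half the picture's height over the tangent of half this angle, whatever the lens; pixels are square), "cx", "cy" (the principal point, pixels), "distortion" ([k1, k2, p1, p2, k3] as OpenCV has them; the pictures are not rectified), "cam_to_world" (4x4, takes a point from camera to world coordinates). Camera axes: x right, y up, looking along -z (the intrinsics and any distortion apply to the point x, -y, -z); pixel columns grow to the right and rows downward; lengths in m; the calibration is good to about 2 mm. A picture is of the moment at which its call begins.
- env.hand_in(): hands the job in; it is judged then, once.
The state is a dict: "clock": time; "joint_pos": joint angles; "qvel": joint speeds; "tau": joint torques, N m; "tcp_pos": TCP position; "orientation": TCP orientation; "wrist_force": force on the tool from outside, world axes, zero at the start; "ft_torque": the same for the moment, N m; "finger_gap": finger opening in m; "grip_force": force on a finger pad.
Only numpy, scipy, OpenCV 4.12 (cv2) and the standard library are available. Lean on these libraries where they do the work, as an engineer would, in place of code of your own. Each camera call takes 0.05 s, during which the arm holds its last target. There are 200 camera calls.

## Working session

There is one attempt and no reset: what is moved stays moved. The work goes in short steps, Python scripts to look and compute and a tool call to move; the robot and the scene stay as the last step left them, time stands still between calls to the robot, and variables do not carry over. Pictures are saved under pics/ and viewed, at most 12 in all, crops included, and the job is handed in when it is done.

Besides the shell and the picture viewer there is one more tool, called after "Request:" as name(argument=value, ...) on one line, values as JSON. jog_arm: Moves the arm, as the interface text tells. Its arguments: {"type":"object","properties":{"gripper":{"type":"array"},"offset":{"type":"array"},"twist":{"type":"array"},"squeeze":{"type":"number"}},"required":["gripper","offset","twist"]}

```bash
mkdir -p pics; cat > h.py <<'E'
import numpy as np, cv2
from workcell import env
def cam(n):
    c=env.read_camera(n); h=c["image"].shape[0]
    f=h/2/np.tan(np.radians(c["fovy"])/2)
    c["K"]=np.array([[f,0,c["cx"]],[0,f,c["cy"]],[0,0,1]]); c["D"]=np.array(c["distortion"]); c["T"]=np.array(c["cam_to_world"]); return c
def rays(c,uv):
    p=cv2.undistortPoints(np.array(uv,float).reshape(-1,1,2),c["K"],c["D"]).reshape(-1,2)
    d=np.c_[p[:,0],-p[:,1],-np.ones(len(p))]; return d@c["T"][:3,:3].T, c["T"][:3,3]
def onz(c,uv,z):
    d,o=rays(c,uv); return o+d*((z-o[2])/d[:,2])[:,None]
def bydepth(c,uv):
    d,o=rays(c,uv); uv=np.array(uv,int).reshape(-1,2); z=c["z_map"][uv[:,1],uv[:,0]]; return o+d*z[:,None]
def save(c,n): cv2.imwrite(n,c["image"][:,:,::-1])
E
python3 - <<'E'
from h import *
a=cam("top");b=cam("side");save(a,"pics/top.png");save(b,"pics/side.png")
for c in(a,b):print(c["T"].round(3),c["fovy"],(c["z_map"]>0).mean())
s=env.get_state();print(s)
E
```

```text
[[-0.021  0.997 -0.08   0.373]
 [-1.    -0.022 -0.008  0.021]
 [-0.01   0.08   0.997  1.693]
 [ 0.     0.     0.     1.   ]] 44.303483134053344 0.9957529703776041
[[-0.733  0.437 -0.522 -0.22 ]
 [-0.681 -0.48   0.554  0.802]
 [-0.009  0.761  0.649  1.008]
 [ 0.     0.     0.     1.   ]] 45.07534466518605 0.9959716796875
{'clock': 0.1, 'joint_pos': array([-1.39758539e+00,  3.13949991e-01,  4.50709364e-02,  1.30355350e+00,
        3.24250206e-05,  1.43119575e+00]), 'qvel': array([ 0.00144375, -0.00043201,  0.00150202, -0.00082056,  0.00045794,
       -0.00014219]), 'tau': array([ 2.48122124e-03, -4.81721878e+01,  2.99246603e+01,  1.26703363e-02,
       -1.89811349e-04,  7.10198066e-06]), 'tcp_pos': array([ 0.17687017, -0.54665476,  0.23047511]), 'orientation': array([-8.18272751e-04,  9.87793205e-01,  1.55768787e-01,  2.46228011e-06]), 'wrist_force': array([0.62973137, 0.33581632, 0.03566421]), 'ft_torque': array([-0.01498446, -0.01339498, -0.02377637]), 'grip_force': 0.0, 'finger_gap': 0.08566719850443137}
```

View pics/top.png

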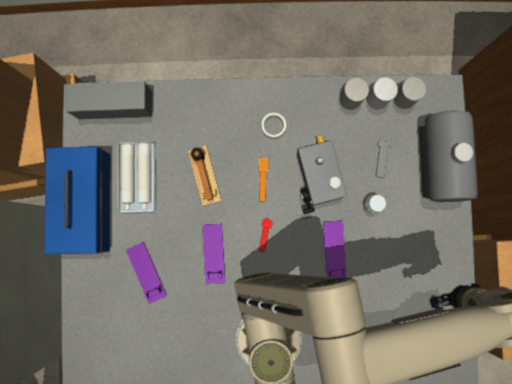

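View pics/side.png

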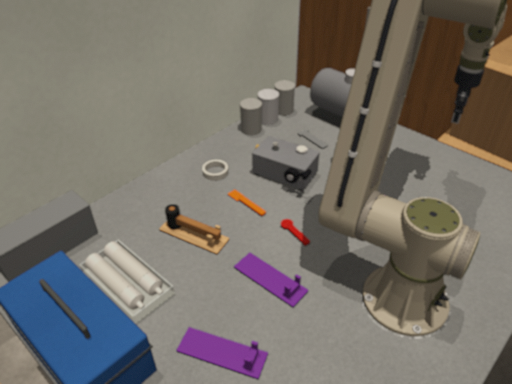

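The top view shows the mallet with its black head at (198,153) and its handle running to (211,195), on the wooden rest. The control box is at (321,172), with the dial and bar at (307,200), the pin at (320,160) and the gauge at (335,182). Rest candidates are the wooden board at (204,176), which holds the mallet, and the purple boards at (213,253), (146,272) and (334,248). The wooden one fits the description. I'll measure it and confirm in one enlarged crop.

```bash
python3 - <<'E'
from h import *
c=cam("top")
im=c["image"]
vv,uu=np.mgrid[0:384,0:512]
P=bydepth(c,np.c_[uu.ravel(),vv.ravel()]).reshape(384,512,3)
Z=P[:,:,2]
def rect(m,n,off=(0,0)):
    p=P[m][:,:2]; r=cv2.minAreaRect((p*1000).astype(np.float32)); print(n,m.sum(),"zmed",np.median(P[m][:,2]).round(3),"mean",p.mean(0).round(4),"rect",np.round(r[0],1),np.round(r[1],1),round(r[2],2)); return r
def roi(u0,v0,u1,v1): return (uu>=u0)&(uu<u1)&(vv>=v0)&(vv<v1)
print("table",np.median(Z[200:240,170:190]))
B=roi(285,125,360,215)
rect(B&(abs(Z-.095)<.006),"boxtop"); rect(B&(Z>.108)&(Z<.125),"pin+")
W=roi(180,135,230,215)
rect(W&(Z>.07),"head"); rect(W&(Z>.005)&(Z<.02),"board"); rect(W&(Z>.05)&(Z<.066),"handle"); rect(W&(Z>.004),"all")
hsv=cv2.cvtColor(im,cv2.COLOR_RGB2HSV)
rect(roi(298,185,318,215)&(hsv[...,2]<45),"dialblack")
# mallet head dark px
m=W&(hsv[...,2]<60); print("dark uv",uu[m].mean(),vv[m].mean(),m.sum())
a=cv2.resize(im[130:220,170:240],None,fx=5,fy=5,interpolation=2); b=cv2.resize(im[130:220,285:360],None,fx=5,fy=5,interpolation=2)
cv2.imwrite("pics/crop.png",np.hstack([a,b])[:,:,::-1])
E
```

```text
table 0.0008201839625231466
boxtop 1821 zmed 0.095 mean [ 0.5745 -0.1901] rect [ 562.6 -178.6] [223.7 159.9] 12.71
pin+ 59 zmed 0.112 mean [ 0.5415 -0.1922] rect [ 521.3 -195.6] [ 88.  192.7] 73.11
head 150 zmed 0.082 mean [0.613  0.2049] rect [516.6 144.6] [376.7  45.4] 33.99
board 1012 zmed 0.008 mean [0.5819 0.2165] rect [590.4 218.3] [179.1 288.5] 89.08
handle 279 zmed 0.058 mean [0.5634 0.2124] rect [576.6 208.9] [163.4  50.5] 7.7
all 1714 zmed 0.01 mean [0.5816 0.2146] rect [554.7 163.2] [287.7 361.1] 89.6
dialblack 157 zmed 0.093 mean [ 0.483  -0.1389] rect [430.  -87.9] [ 77.5 232.3] 46.12
dark uv 197.8181818181818 154.2077922077922 77
```

View pics/crop.png

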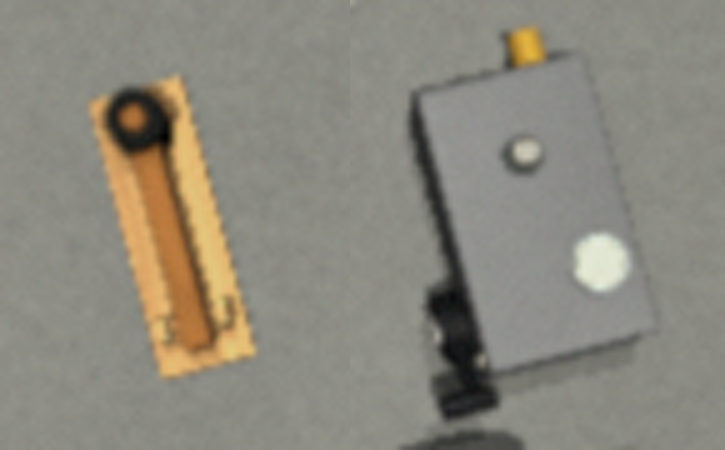

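The crop confirms it: the mallet lies in the wooden fork rest, with head centre at px (197.6,153.8) and handle end at (210.6,199.6). The box's top corners are near (298,149), (330,141), (347,195) and (313,205), the pin is at (319.6,160.4) and the bar at about (308,208).

```bash
python3 - <<'E'
from h import *
c=cam("top")
q=onz(c,[[298,149],[330.4,141],[346.6,195],[313,205]],.095);print("corners",q[:,:2].round(4)*1)
cen=q.mean(0)[:2]; ax=(q[0]+q[1]-q[2]-q[3])[:2]; print("cen",cen,"yaw",np.degrees(np.arctan2(ax[1],ax[0])))
pin=onz(c,[[319.8,160.3]],.117)[0]; ga=onz(c,[[335.4,182.4]],.105)[0]
print("pin",pin,"gauge",ga)
d=(pin-ga)[:2]; yaw=np.arctan2(d[1],d[0])-np.arctan2(30,85); print("yaw pin-gauge",np.degrees(yaw),np.linalg.norm(d))
# box corner check sizes
print(np.linalg.norm(q-np.roll(q,1,0),axis=1))
for yw in (yaw,np.arctan2(ax[1],ax[0])):
    R=np.array([[np.cos(yw),-np.sin(yw)],[np.sin(yw),np.cos(yw)]])
    print("pin from cen",cen+R@[.04,0],"bar0",cen+R@[-.114,.08],"bar3",cen+R@[-.113,.08])
h=onz(c,[[197.6,153.8]],.08)[0];e=onz(c,[[210.6,199.6]],.059)[0]
b=onz(c,np.array([[90,103],[182,77],[256,352],[164,378]])/5+[170,130],.01)
bc=b.mean(0);bx=(b[0]+b[1]-b[2]-b[3])
print("head",h,"end",e,"yaw",np.degrees(np.arctan2(*(h-e)[1::-1])),"len",np.linalg.norm((h-e)[:2]));print("board",bc,np.degrees(np.arctan2(bx[1],bx[0])),np.linalg.norm(b-np.roll(b,1,0),axis=1))
s=env.get_state();w,x,y,z=s["orientation"]
print("tool y dir deg",np.degrees(np.arctan2(w*w-x*x+y*y-z*z,2*(x*y-w*z))) , np.degrees(np.arctan2(1-2*(x*x+z*z),2*(x*y-w*z))))
E
```

```text
corners [[ 0.6584 -0.1149]
 [ 0.6839 -0.2273]
 [ 0.4965 -0.276 ]
 [ 0.465  -0.1603]]
cen [ 0.57592594 -0.19460685] yaw 13.869114519514905
pin [ 0.6142611  -0.18555865  0.117     ] gauge [ 0.53937428 -0.23758356  0.105     ]
yaw pin-gauge 15.348211584695482 0.09118458073057263
[0.19863884 0.11520663 0.19362533 0.11990504]
pin from cen [ 0.61449934 -0.18401946] bar0 [ 0.44481698 -0.14763408] bar3 [ 0.44578131 -0.1473694 ]
pin from cen [ 0.61475977 -0.18501866] bar0 [ 0.44607314 -0.14426552] bar3 [ 0.44704398 -0.14402581]
head [0.65237914 0.23200364 0.08      ] end [0.49371747 0.19107931 0.059     ] yaw 14.46331396210061 len 0.16385459283623546
board [0.58540694 0.2168927  0.01      ] 14.277400447047333 [0.2072096  0.06930993 0.20717512 0.06853857]
tool y dir deg -72.0765144841454 -72.0765144841454
```

Request:
jog_arm(gripper=[1,1,1,1,1,1,1,1], offset=[[2.7,4.8,0],[5.4,9.6,0],[8.1,14.4,0],[10.8,19.2,0],[13.5,24,0],[16.2,28.8,0],[18.9,33.6,0],[21.5,38.5,0]], twist=[10,20,30,40,50,60,70,80])

```text
clock: 1.2
tcp_pos: [0.3926, -0.1606, 0.2314]
orientation: [0.0, 0.655, 0.756, 0.0]
wrist_force: [0.7, -1.5, -0.3]
finger_gap: 0.0858
grip_force: 0.0
```

Request:
jog_arm(gripper=[1,1,1,1,1,1,1,1], offset=[[2.7,4.8,0],[5.4,9.6,0],[8.1,14.4,-1],[10.8,19.2,-2],[13.5,24,-3],[16.2,28.8,-4],[18.9,33.6,-5],[21.2,38.2,-6]], twist=[10,20,30,40,50,60,70,80])

```text
clock: 2.2
tcp_pos: [0.6046, 0.2216, 0.1706]
orientation: [-0.0, 0.015, 1.0, -0.0]
wrist_force: [0.7, 0.2, 0.0]
finger_gap: 0.0854
grip_force: 0.0
```

Request:
jog_arm(gripper=[1,1,1,1,1,1,1,1], offset=[[0,0,0],[0,0,0],[0,0,0],[0,0,0],[0,0,0],[0,0,0],[0,0,0],[0,0,0]], twist=[10,16.5,16.5,16.5,16.5,16.5,16.5,16.5])

```text
clock: 3.2
tcp_pos: [0.604, 0.2198, 0.1714]
orientation: [0.0, -0.125, 0.992, 0.0]
wrist_force: [0.8, -0.4, -0.8]
finger_gap: 0.0853
grip_force: 0.0
```

```bash
python3 - <<'E'
from h import *
c=cam("wrist");save(c,"pics/w1.png");s=env.get_state();print(s["clock"],s["tcp_pos"],s["joint_pos"])
w,x,y,z=s["orientation"];print(np.degrees(np.arctan2(1-2*(x*x+z*z),2*(x*y-w*z))),c["T"].round(3))
E
```

```text
3.25 [0.60394324 0.21983455 0.17135522] [ 2.24242675e-01  4.66300056e-01  1.25947116e-01  1.23038291e+00
  1.09325254e-04 -2.73222021e-02]
104.41360612869006 [[-0.25  -0.934 -0.255  0.538]
 [ 0.968 -0.241 -0.066  0.204]
 [ 0.    -0.264  0.965  0.313]
 [ 0.     0.     0.     1.   ]]
```

View pics/w1.png

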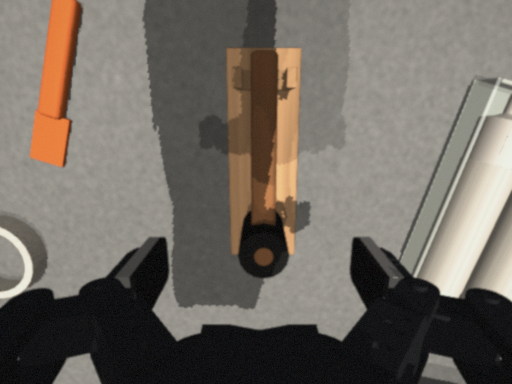

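The wrist view shows the head's top disc at px (263,257) and the handle running straight up to (264,52), parallel to the gripper axis. I'll check the lateral fit.

```bash
python3 - <<'E'
from h import *
c=cam("wrist")
h=onz(c,[[263,256]],.08)[0];e=onz(c,[[264,52],[264,150]],.059)
print(h,e)
im=c["image"].astype(int); 
for r in (70,150,190):
    d=im[r,225:305].sum(1); print(r,d[::3])
s=h[:2]-e[0,:2];print(np.degrees(np.arctan2(s[1],s[0])),np.linalg.norm(s)); u=s/np.linalg.norm(s); print("grip",h[:2]-.05*u, "need",(h[:2]-.05*u-env.get_state()["tcp_pos"][:2])*100)
E
```

```text
[0.65522192 0.2375387  0.08      ] [[0.49799524 0.19751503 0.059     ]
 [0.57122789 0.21671675 0.059     ]]
70 [232 319 311 280 235 225 203 212 193 147 155 149 158 156 165 153 164 148
 405 469 326 462 505 521 440 363 350]
150 [173 187 235 235 232 255 246 231 240 156 160 155 161 163 160 166 290 350
 500 486 468 437 457 487 396 373 392]
190 [238 246 322 333 324 342 338 333 327 195 220 219 231 226 402 410 357 468
 571 553 520 503 541 541 432 440 439]
14.281893350171295 0.16224093147134386
grip [0.60676723 0.22520406] need [0.27977699 0.53635694]
```

Request:
jog_arm(gripper=[0.8,0.8,0.8,0.8,0.8,0.8,0.8,0.8], offset=[[0.2,0.4,-2],[0.2,0.4,-4.5],[0.2,0.4,-7],[0.2,0.4,-9.5],[0.2,0.4,-12],[0.2,0.4,-13.5],[0.2,0.4,-14.1],[0.2,0.4,-14.1]], twist=[0,0,0,0,0,0,0,0])

```text
clock: 4.3
tcp_pos: [0.6061, 0.2239, 0.0305]
orientation: [0.0, -0.126, 0.992, 0.0]
wrist_force: [0.5, 0.9, 0.0]
finger_gap: 0.0686
grip_force: 0.0
```

Request:
jog_arm(gripper=[0,0,0,0,0,0,0,0], offset=[[0,0,0],[0,0,0],[0,0,0],[0,0,0],[0,0,0],[0,0,0],[0,0,0],[0,0,0]], twist=[0,0,0,0,0,0,0,0], squeeze=100)

```text
clock: 5.3
tcp_pos: [0.6065, 0.2241, 0.0314]
orientation: [0.001, -0.126, 0.992, 0.0]
wrist_force: [-1.3, 0.6, 5.7]
finger_gap: 0.0202
grip_force: 99.0
```

Request:
jog_arm(gripper=[0,0,0,0,0,0,0,0], offset=[[0,0,1],[0,0,3],[0,0,5],[0,0,8],[0,0,11],[0,0,14],[0,0,16],[0,0,16]], twist=[0,0,0,0,0,0,0,0])

```text
clock: 6.3
tcp_pos: [0.6068, 0.224, 0.192]
orientation: [0.001, -0.126, 0.992, 0.0]
wrist_force: [0.7, -0.2, -3.5]
finger_gap: 0.0204
grip_force: 97.8
```

```bash
python3 - <<'E'
from h import *
c=cam("wrist");save(c,"pics/w2.png");s=env.get_state();print(s["clock"],s["tcp_pos"],s["wrist_force"])
E
```

```text
6.35 [0.60602403 0.22384681 0.19039226] [ 0.21403466  0.25751874 -3.81391671]
```

View pics/w2.png

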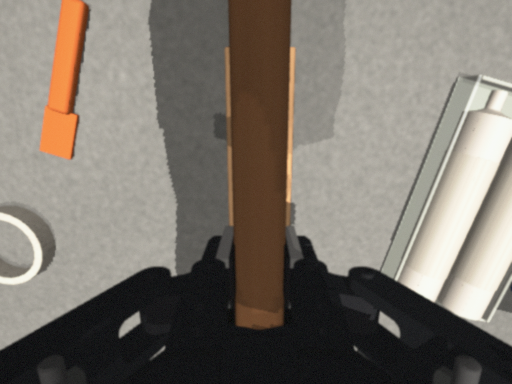

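Request:
jog_arm(gripper=[0,0,0,0,0,0,0,0], offset=[[-0.1,-1,0],[-0.3,-3,0],[-0.5,-6,0],[-0.9,-10,0],[-1.3,-14,0],[-1.6,-18,0],[-2,-22,0],[-2.4,-26,0]], twist=[0,0,0,0,0,0,0,0])

```text
clock: 7.35
tcp_pos: [0.5807, -0.0387, 0.1897]
orientation: [-0.001, -0.125, 0.992, -0.0]
wrist_force: [0.8, -0.0, -2.8]
finger_gap: 0.0204
grip_force: 98.0
```

Request:
jog_arm(gripper=[0,0,0,0,0,0,0,0], offset=[[-0.3,-4,0],[-0.6,-7,0],[-0.9,-10,0],[-1.2,-13,0],[-1.4,-15,0],[-1.4,-15.7,0],[-1.4,-15.7,0],[-1.4,-15.7,0]], twist=[0,0,0,0,0,0,0,0])

```text
clock: 8.35
tcp_pos: [0.5679, -0.1922, 0.1903]
orientation: [-0.0, -0.126, 0.992, 0.0]
wrist_force: [-1.5, -0.4, -1.9]
finger_gap: 0.0204
grip_force: 98.0
```

```bash
python3 - <<'E'
from h import *
c=cam("wrist")
uv=np.array([[260,20],[260,100],[260,180],[260,260]]);print(bydepth(c,uv).round(4))
t=cam("top");b=cam("side");s=env.get_state();print(s["clock"],s["tcp_pos"])
A=cv2.resize(t["image"][120:230,270:370],None,fx=4,fy=4,interpolation=2);B=cv2.resize(b["image"][110:210,230:330],None,fx=4.4,fy=4.4,interpolation=2)
cv2.imwrite("pics/pre.png",np.hstack([A,cv2.resize(B,(400,440))])[:,:,::-1])
E
```

```text
[[ 0.4749 -0.215   0.2177]
 [ 0.5002 -0.2084  0.2185]
 [ 0.529  -0.2009  0.2171]
 [ 0.5619 -0.1924  0.2177]]
8.5 [ 0.56811628 -0.19221793  0.19037039]
```

View pics/pre.png

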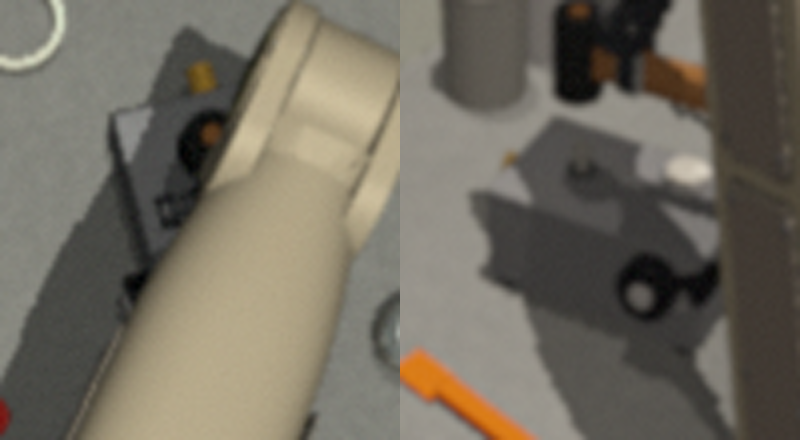

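The handle is level. In the top view the head's wooden dot is at px (322.7,153). In the side view the head sits directly above the pin, with the pin head at about px (275.7,148.6).

```bash
python3 - <<'E'
from h import *
t=cam("top");b=cam("side")
print("head top-cam",onz(t,[[322.75,153]],.2387))
print("pin top-cam", .6143,-.1856)
# side: head axis column mid at head mid-height ; pin head
print("side head",onz(b,[[274.5,123]],.2037),"side pin",onz(b,[[275.7,148.6]],.117))
E
```

```text
head top-cam [[ 0.6184504  -0.17965655  0.2387    ]]
pin top-cam 0.6143 -0.1856
side head [[ 0.61155681 -0.17135002  0.2037    ]] side pin [[ 0.59414649 -0.15968523  0.117     ]]
```

Request:
jog_arm(gripper=[0,0,0,0,0,0,0,0], offset=[[-0.4,-0.6,0],[-0.4,-0.6,-1],[-0.4,-0.6,-2.5],[-0.4,-0.6,-4.5],[-0.4,-0.6,-6.3],[-0.4,-0.6,-6.3],[-0.4,-0.6,-6.3],[-0.4,-0.6,-6.3]], twist=[0,0,0,0,0,0,0,0], squeeze=110)

```text
clock: 9.6
tcp_pos: [0.5636, -0.199, 0.1269]
orientation: [-0.0, -0.126, 0.992, 0.0]
wrist_force: [-0.6, 0.3, -2.8]
finger_gap: 0.0206
grip_force: 109.6
```

```bash
python3 - <<'E'
from h import *
c=cam("wrist")
print(bydepth(c,[[260,20],[260,100],[260,180],[260,260]]).round(4))
b=cam("side");s=env.get_state();print(s["clock"],s["tcp_pos"],s["wrist_force"])
cv2.imwrite("pics/strike.png",cv2.resize(b["image"][110:210,230:330],None,fx=5,fy=5,interpolation=2)[:,:,::-1])
E
```

```text
[[ 0.4702 -0.2217  0.1532]
 [ 0.4957 -0.2151  0.1535]
 [ 0.5247 -0.2076  0.1534]
 [ 0.5575 -0.1992  0.1544]]
9.7 [ 0.56377726 -0.19908601  0.12717024] [-0.48160675 -0.50616414 -2.76633033]
```

View pics/strike.png

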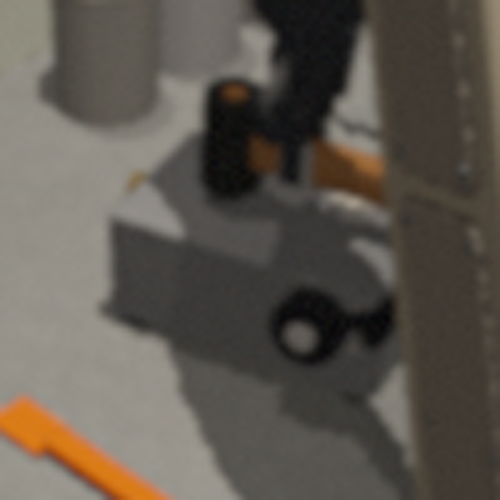

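The head sits over the pin and the wrist carries only the mallet's weight, so the pin seems to have snapped down. I'll retreat the same way and check the pin once the view is clear.

Request:
jog_arm(gripper=[0,0,0,0,0,0,0,0], offset=[[0,0,2],[0,0,4.5],[0,0,6.3],[0.3,2,6.3],[0.6,6,6.3],[1,10,6.3],[1.4,14,6.3],[1.8,18,6.3]], twist=[0,0,0,0,0,0,0,0])

```text
clock: 10.7
tcp_pos: [0.5812, -0.0167, 0.1894]
orientation: [-0.001, -0.126, 0.992, 0.0]
wrist_force: [-0.2, 0.3, -2.9]
finger_gap: 0.0206
grip_force: 109.4
```

Request:
jog_arm(gripper=[0,0,0,0,0,0,0,0], offset=[[0.4,4,0],[0.8,8,0],[1.2,12,0],[1.6,16,0],[2,20,0],[2.3,23,0],[2.4,24.3,0],[2.4,24.3,0]], twist=[0,0,0,0,0,0,0,0])

```text
clock: 11.7
tcp_pos: [0.6052, 0.2247, 0.1895]
orientation: [-0.001, -0.126, 0.992, -0.0]
wrist_force: [0.8, 0.1, -1.9]
finger_gap: 0.0197
grip_force: 109.3
```

```bash
python3 - <<'E'
from h import *
t=cam("top");b=cam("side");s=env.get_state();print(s["clock"],s["tcp_pos"])
vv,uu=np.mgrid[150:172,310:330]
P=bydepth(t,np.c_[uu.ravel(),vv.ravel()])[:,2].reshape(uu.shape)
print((P*1000).round()[4:18,2:18].astype(int))
cv2.imwrite("pics/after.png",cv2.resize(b["image"][120:200,235:335],None,fx=5,fy=5,interpolation=2)[:,:,::-1])
c=cam("wrist"); print(bydepth(c,[[260,20],[260,100],[260,180],[260,260]]).round(4))
E
```

```text
11.8 [0.60556302 0.22316348 0.18996088]
[[  99   90   93   97   90   98  100   99   97   93   93   94   89  101
   100   96]
 [  92   99   94   97  101   97  102   98   96   95   92   96   96   98
    96   93]
 [ 102   95   92   96   95  100   92   94  100   93   91   93   95   96
    95  102]
 [  89   98   97   94   97   92   97  104   98   94   92   94   97   95
    97   93]
 [  95   94  101   91  106   94   95  104  100   98   89   95  100   97
    92   93]
 [  97   94 1693   93  100  101  100  100  102  105  104   99   95   98
    98  101]
 [  95   92   95  101  102  105  103  107  103   99   92   94   96   94
    99   97]
 [  98   93   95   92   91  107  103  111  109  101   99   99  102   94
    91   95]
 [ 105   98   96   95   96   99  106  100  101  106   94   99   93   90
    98   89]
 [  93   97   98   90   97   97   98   97   98   96   92   97   93   92
    98   91]
 [ 100   92   97   95  101  102   91   91   97  100   94   94   96   92
    94   99]
 [  94  100   99  101  100   95   95  101   94   92  100   98   95  105
    92  102]
 [  97   99   98   90   94   99   98   97   98   92  100  101   98  101
    97   95]
 [  95   92   92   97   95   96   95  103   94   92   94   99   97   89
    94   96]]
[[0.5122 0.2005 0.2165]
 [0.5377 0.2071 0.2169]
 [0.5667 0.2146 0.2165]
 [0.5994 0.223  0.2176]]
```

View pics/after.png

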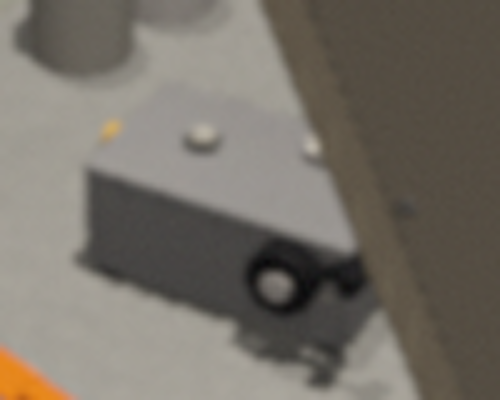

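The pin head now sits flat at about 103 mm, which is caught down. Lowering the mallet to its rest.

Request:
jog_arm(gripper=[0,0,0,0,0,0,0,0], offset=[[0,0,-3],[0,0,-7],[0,0,-10],[0,0,-12.5],[0,0,-14.2],[0,0,-15.2],[0,0,-15.8],[0,0,-15.8]], twist=[0,0,0,0,0,0,0,0])

```text
clock: 12.85
tcp_pos: [0.6063, 0.2238, 0.033]
orientation: [0.0, -0.125, 0.992, -0.0]
wrist_force: [-1.0, 0.5, -1.9]
finger_gap: 0.0204
grip_force: 109.6
```

Request:
jog_arm(gripper=[0.3,0.6,0.8,0.8,0.8,0.8,0.8,0.8], offset=[[0,0,0],[0,0,0],[0,0,0],[0,0,0],[0,0,0],[0,0,0],[0,0,0],[0,0,0]], twist=[0,0,0,0,0,0,0,0], squeeze=20)

```text
clock: 13.85
tcp_pos: [0.6059, 0.2239, 0.0323]
orientation: [-0.0, -0.126, 0.992, 0.0]
wrist_force: [0.2, 0.1, -0.5]
finger_gap: 0.0681
grip_force: 0.0
```

Request:
jog_arm(gripper=[0.8,0.8,0.8,0.8,0.8,0.8,0.8,0.8], offset=[[0,0,0.5],[0,0,2],[0,0,4],[0,0,7],[0,0,11],[0,0,15],[0,0,18],[0,0,18]], twist=[0,0,0,0,0,0,0,0])

```text
clock: 14.85
tcp_pos: [0.6078, 0.2243, 0.2169]
orientation: [0.004, -0.126, 0.992, 0.0]
wrist_force: [-0.4, 0.5, 0.0]
finger_gap: 0.0682
grip_force: 0.0
```

```bash
python3 - <<'E'
from h import *
c=cam("wrist");save(c,"pics/w3.png");s=env.get_state();print(s["clock"],s["tcp_pos"],s["joint_pos"])
E
```

```text
14.9 [0.60684332 0.22407831 0.21460845] [ 2.29696493e-01  4.57751730e-01  2.18525868e-01  1.32755558e+00
  8.56592387e-05 -2.20227999e-02]
```

View pics/w3.png

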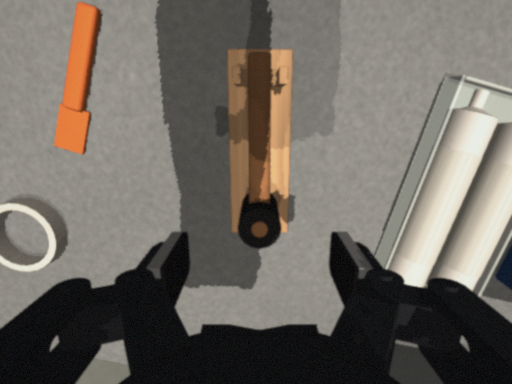

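The mallet is back on its rest, with the head at px (259,222) and the handle in the fork. Next is the dial: I'll close the fingers, turn 90° so that the closing line lies along the box's x, and hover over the bar for one close look.

Request:
jog_arm(gripper=[0.8,0.6,0.3,0,0,0,0,0], offset=[[-1,-2.5,0],[-3,-7,0],[-5,-11.5,0],[-7.2,-16,0],[-9.3,-20.5,0],[-11.4,-25,0],[-13.5,-29.5,0],[-15.3,-34,0]], twist=[-10,-20,-30,-40,-50,-60,-70,-80])

```text
clock: 15.9
tcp_pos: [0.4512, -0.117, 0.2113]
orientation: [-0.001, 0.544, 0.839, -0.0]
wrist_force: [0.6, 0.8, 0.2]
finger_gap: 0.0005
grip_force: 0.0
```

Request:
jog_arm(gripper=[0,0,0,0,0,0,0,0], offset=[[-1,-2.4,0],[-1,-2.4,0],[-1,-2.4,0],[-1,-2.4,0],[-1,-2.4,0],[-1,-2.4,0],[-1,-2.4,0],[-1,-2.4,0]], twist=[-10,-10,-10,-10,-10,-10,-10,-10])

```text
clock: 16.9
tcp_pos: [0.443, -0.1401, 0.2123]
orientation: [0.0, 0.613, 0.79, 0.0]
wrist_force: [-0.1, 0.5, -0.0]
finger_gap: -0.0
grip_force: 0.0
```

```bash
python3 - <<'E'
from h import *
c=cam("wrist");save(c,"pics/w4.png");s=env.get_state();print(s["clock"],s["tcp_pos"],s["joint_pos"],s["finger_gap"])
E
```

```text
16.95 [ 0.44294751 -0.14012819  0.21232801] [-4.79477910e-01  1.07385971e-01 -2.61223695e-01  1.20209056e+00
  4.00535452e-05  8.39520036e-01] -1.1752514211324747e-06
```

View pics/w4.png

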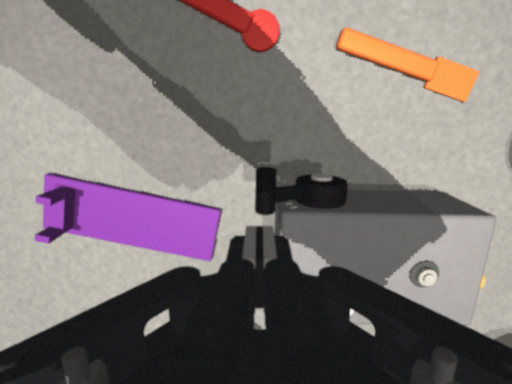

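The wrist view shows the bar at px u 256–275, v 168–213 (centre about (266,190)) just ahead of the closed fingertips. A purple board lies to the left, its nearest edge at px (220,235).

```bash
python3 - <<'E'
from h import *
c=cam("wrist");s=env.get_state()
print("bar",onz(c,[[265.8,168],[265.8,190.5],[265.8,213]],.100))
print("purple",onz(c,[[220,210],[212,258],[45,205]],.01),"pin",onz(c,[[427,277]],.103))
print("box corners",onz(c,[[275,211],[494,217]],.095))
print(bydepth(c,[[265,180],[265,190],[265,200]]))
print("tcp",s["tcp_pos"])
E
```

```text
bar [[ 0.44350604 -0.1220008   0.1       ]
 [ 0.44855963 -0.14112143  0.1       ]
 [ 0.45382266 -0.16103077  0.1       ]]
purple [[ 0.4100276  -0.2016055   0.01      ]
 [ 0.41405974 -0.26587555  0.01      ]
 [ 0.2058337  -0.24802217  0.01      ]] pin [[ 0.61507976 -0.18359389  0.103     ]]
box corners [[ 0.46189169 -0.15882524  0.095     ]
 [ 0.65670489 -0.11465105  0.095     ]]
[[ 0.44502483 -0.13086609  0.10621474]
 [ 0.44722149 -0.13920926  0.10634149]
 [ 0.44958911 -0.14810221  0.1050885 ]]
tcp [ 0.44294761 -0.14018834  0.2123442 ]
```

Request:
jog_arm(gripper=[0,0,0,0,0,0,0,0], offset=[[0.3,0.4,-1],[0.3,0.4,-3],[0.3,0.4,-5],[0.3,0.4,-7],[0.3,0.4,-8.5],[0.3,0.4,-9.5],[0.3,0.4,-9.5],[0.3,0.4,-9.5]], twist=[0,0,0,0,0,0,0,0])

```text
clock: 18.0
tcp_pos: [0.4464, -0.1363, 0.1178]
orientation: [0.001, 0.613, 0.79, 0.0]
wrist_force: [-0.4, -1.4, -0.2]
finger_gap: -0.0002
grip_force: 0.0
```

Request:
jog_arm(gripper=[0,0,0,0,0,0,0,0], offset=[[0,0,-1],[-0.4,-0.1,-1.9],[-0.6,-0.2,-2.7],[-0.8,-0.2,-3.5],[-0.8,-0.2,-4.3],[-0.7,-0.2,-5.2],[-0.3,-0.1,-6.3],[0.1,0,-7.3]], twist=[0,0,0,0,0,0,0,0])

```text
clock: 19.0
tcp_pos: [0.4456, -0.1366, 0.0441]
orientation: [-0.0, 0.613, 0.79, -0.001]
wrist_force: [-4.9, -1.9, 8.0]
finger_gap: -0.0
grip_force: 4.0
```

Request:
jog_arm(gripper=[0,0,0,0,0,0,0,0], offset=[[0.1,0,-0.2],[0.1,0,-0.2],[0.1,0,-0.2],[0.1,0,-0.2],[0.1,0,-0.2],[0.1,0,-0.2],[0.1,0,-0.2],[0.1,0,-0.2]], twist=[0,0,0,0,0,0,0,0])

```text
clock: 20.0
tcp_pos: [0.4464, -0.1364, 0.0423]
orientation: [-0.001, 0.613, 0.79, -0.001]
wrist_force: [-4.9, -0.4, 7.3]
finger_gap: -0.0003
grip_force: 3.5
```

```bash
python3 - <<'E'
from h import *
c=cam("wrist");b=cam("side");s=env.get_state();print(s["clock"],s["tcp_pos"],s["wrist_force"])
B=cv2.resize(b["image"][130:230,240:340],None,fx=3.84,fy=3.84,interpolation=2)
cv2.imwrite("pics/fin.png",np.hstack([c["image"][:,100:500],B])[:,:,::-1])
t=cam("top")
P=bydepth(t,[[u,v] for u in (318,319,320,321) for v in (160,161,162)]);print(P[:,2].round(3))
E
```

```text
20.1 [ 0.44644795 -0.13641199  0.04231781] [-5.09763543 -1.25819486  7.36306966]
[0.1   0.106 0.103 0.11  0.108 0.101 0.103 0.102 0.105 0.104 0.108 0.098]
```

View pics/fin.png

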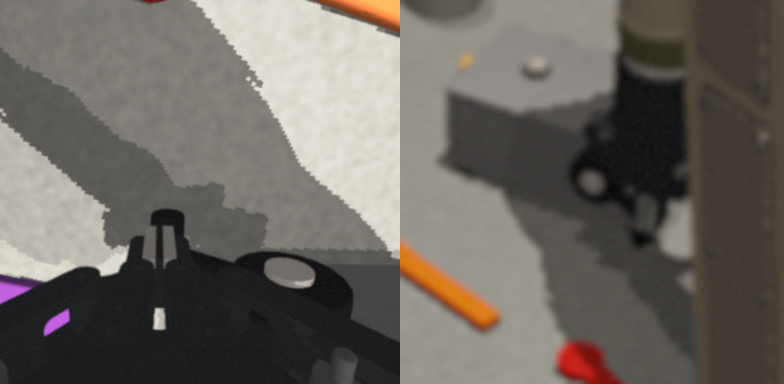

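The fingertips press on the bar, whose end shows at wrist px (267,215), with 7 N upward. Checking the bar's angle against the hard stop.

```bash
python3 - <<'E'
from h import *
c=cam("wrist")
im=c["image"]; print(im[205:235:2,267].sum(1)); print(im[216,240:300:2].sum(1))
Z=bydepth(c,[[267,v] for v in range(210,232,2)]);print(Z.round(3))
yw=np.radians(14);R=np.array([[np.cos(yw),-np.sin(yw)],[np.sin(yw),np.cos(yw)]])
cen=np.array([.4475,-.142])-R@[-.114,.08]
print("box frame of bar pts",((Z[:,:2]-cen)@R).round(3)); print("tcp box",(env.get_state()["tcp_pos"][:2]-cen)@R)
E
```

```text
[275 251 114  57  66  53  49  63  76  77 159 285 302 294 297]
[271 260 258 266 265 221  60  61  61  44  67  63  65  68  64  66  57  43
  48  63  69  65 174 266 273 277 274 277 269 267]
[[ 0.446 -0.121  0.031]
 [ 0.446 -0.121  0.034]
 [ 0.446 -0.122  0.036]
 [ 0.446 -0.122  0.039]
 [ 0.446 -0.122  0.04 ]
 [ 0.446 -0.123  0.041]
 [ 0.447 -0.124  0.042]
 [ 0.447 -0.125  0.041]
 [ 0.447 -0.124  0.046]
 [ 0.446 -0.124  0.05 ]
 [ 0.446 -0.123  0.053]]
box frame of bar pts [[-0.11   0.101]
 [-0.11   0.101]
 [-0.11   0.1  ]
 [-0.11   0.1  ]
 [-0.11   0.099]
 [-0.11   0.099]
 [-0.11   0.098]
 [-0.11   0.097]
 [-0.11   0.098]
 [-0.111  0.098]
 [-0.111  0.098]]
tcp box [-0.11366748  0.08568208]
```

Request:
jog_arm(gripper=[0,0,0,0,0,0,0,0], offset=[[0.2,0,-0.1],[0.2,0.1,-0.2],[0.2,0.1,-0.3],[0.2,0.1,-0.3],[0.2,0.1,-0.3],[0.2,0.1,-0.3],[0.2,0.1,-0.3],[0.2,0.1,-0.3]], twist=[0,0,0,0,0,0,0,0])

```text
clock: 21.2
tcp_pos: [0.449, -0.1361, 0.0403]
orientation: [0.0, 0.613, 0.79, -0.001]
wrist_force: [-7.4, -1.5, 15.0]
finger_gap: -0.0
grip_force: 7.2
```

The bar's top is at z ≈ 0.042 and x ≈ -0.110 in the box frame, which is about 1.09 rad. The force rose to 15 N against the stop, so the third click is passed and held. Handing in.

```bash
python3 -c "
from workcell import env
print(env.hand_in())"
```

```text
the job is handed in; nothing more can be done
None
```

The job is handed in, verdict not shown: the pin is knocked down and caught, the mallet is back on its rest, and the fingers hold the dial at about 1.09 rad (estimated from the camera), past the third click, with about 15 N.

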